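Take up the play in a grinder's tool-rest screw

TASK

The feed screw of the grinder's tool-rest slide (clamped for this job) has too much free play: rock its crank gently clockwise, seen from the crank end, until you feel it resist, then anticlockwise until it resists. Turn the thumbscrew on top of the slide clockwise until the crank has only about ten degrees of free play left, then rock the crank clockwise and anticlockwise once more to check, and let go. Never force the crank against the nut, and leave the other things on the bench alone.

Things in the scene. Friction and masses are not known exactly. Their poses are not given: they have to be found in the camera images.
- crank (a joint): Angle (rad) of the feed screw's crank, at the end of the slide farthest from the grinding wheel. 0: arm straight up; positive: clockwise, as seen by someone at the crank end looking along the screw toward the wheel. Starts between -0.19 and 0.10, inside its free play, which spans 23 to 66 degrees; its ends differ from run to run and can only be felt. It stays where it is left.
- crank_knob (a point): Middle of the crank's black revolving grip, a level cylinder 20 mm across, 44 mm long, sticking out from the crank arm away from the slide; 65 mm from the screw axis, 148 mm above the bench with the arm up. x: along the screw toward slide and wheel; z: outward along the arm; clockwise rocking moves it toward -y. The arm begins 25 mm from this point on the slide side. Grip it, or push from either side.
- crank_axis (a point): Point on the screw axis below the grip's middle (crank up), 83 mm above the bench, fixed. x: along the screw toward the wheel, z up. In its play the crank turns with under 1 N at the grip; at either end it bears on the nut, a springy stop that pushes back about 1.5 N per mm of grip travel. Press 3 to 5 N, slowly, and stop; over 12 N at the grip is forcing it. Ten degrees of play are 11 mm of grip travel.
- thumbscrew (a joint): Angle (rad) of the nut-adjusting thumbscrew on top of the slide; positive: clockwise seen from above. Range 0 to 3, starts at 0 to 0.5. Each radian clockwise takes 0.5 rad out of the crank's free play, by moving the anticlockwise end of the play; turning back gives it back. It stays where it is left and needs about 0.4 N m.
- wing (a point): Centre of the flat steel wing of the thumbscrew: 44 mm long (x), 10 mm thick (y), 28 mm high (z, up), 138 mm above the bench and 34 mm above the slide's top. It turns about its own upright middle axis, 130 mm from the arm of the crank.
- nut_a (a point): Centre of the fixed half of the screw's nut, inside the slide, out of sight below the thumbscrew. x along the screw. The screw bears on it at dog_cw at the clockwise end of its play, and on the other half at dog_ccw at the anticlockwise end.
- nut_b (a point): Centre of the adjustable half of the nut, in the same place. The thumbscrew shifts it along the screw; the slack, nut_a less nut_b along x, is 1.01 mm per radian of crank play (about 0.4 to 1.2 mm at the start), so these measured positions are too coarse to set it by.
- dressing_stick: Grey abrasive stick, 110 x 18 x 18 mm, lying on the steel bed plate beside the slide, on the robot's side; origin at the middle of its underside. Not to be disturbed.
- wrench: Steel wrench lying on the bench. Not to be disturbed.
- screwdriver: Screwdriver lying on the bench. Not to be disturbed.
- hammer: Hammer lying on the bench. Not to be disturbed.
- compound_bar: Brown bar of buffing compound, 100 x 45 x 35 mm, lying on the bench beyond the crank. Not to be disturbed.
- tin: Dark round tin with a steel cap, 72 mm across and 70 mm high, standing on the bench. Not to be disturbed.
- knife_blank: Flat steel knife blank, 210 x 28 x 5 mm, lying on the bench. Not to be disturbed.

How it is judged:
By the outcome, as a careful person would: the job done as asked, in the order asked, and still so for the second after the job is handed in, with the robot touching nothing.
It also fails if it takes over 72 s, if anything falls off the work surface, if the arm or the gripper's body presses on something with over 40 N, if the wrist force passes 120 N, or if a joint passes its speed limit or range.

ROBOT

A 6-joint arm with a two-finger parallel gripper is mounted at the origin on the work surface. World frame = base frame: x ahead of the robot, y to its left, z up, the work surface at z = 0. Lengths are in m, angles in rad, forces in N, time in s.
With the tool pointing down it reaches from about 0.35 to 0.875 m from the base axis. Payload 15.5 kg.
Tool frame: the origin (TCP) lies midway between the tips of the shut fingers; the grasp point (between the pads) lies 19 mm behind it; z points along the fingers, y is the line along which they close (so a half turn about z gives the same grasp; the last joint's range is limited). The gripper opens to 85 mm and grips with 20 to 120 N. Pads are 22 mm wide; open, the fingers measure 114 mm over their backs; the gripper's body (76 mm by 85 mm) begins 54 mm behind the grasp point. The pads swing forward as they close: fully open they stand 13 mm farther back than shut.
Start: joints at [-1.214, 0.494, 1.345, -0, 1.302, -0.096], TCP at [0.273, -0.562, 0.208] pointing down, gripper open.
Joint ranges: [-2.91, 2.91], [-0.82, 2.16], [0.22, 2.67], [-1.22, 4.37], [0.12, 2.79], [-3.08, 3.08]. Speed limits (rad/s): [1.89, 1.89, 2.57, 3.01, 3.01, 3.01].

INTERFACE

Orientations are given as a unit quaternion [x, y, z, w].
In Python, from cell import bot gives the robot as it stands.
- The arm moves only by the shell command python3 -m handwheel 'ROWS' [FORCE]. ROWS is JSON, one flat list of numbers, 7 for each row, row after row: the shift along the tool's x, y, z in mm, then the turn, a rotation vector about the tool's x, y, z in degrees, then the gripper's target within -1 to 1 (shut at 1, half-way at 0, fully open at -1). A call has 1 to 10 rows; each row shifts and turns the commanded pose from where the row before left it, along the tool's axes as they then stand; what a row does not reach is not made up. A row lasts 1/10 s, in which the tool goes at most 50 mm and 8.59 degrees, less where a joint would pass 70% of its speed; a pose out of reach is approached as far as the arm can. A call is refused whole if a number of a shift passes 50 or a number of a turn 8.59, either way. A call with a gripper value outside its range is refused whole. The fingers move at their own pace and stop on an object; FORCE is the grip in N (left out, the last holds). Time passes only in rows, so rows that do not move let the fingers close. It gives the time, the measured TCP pose, the force, the opening and the grip force at its end, in the units of the state.
- bot.get_state(): the state, without advancing time (a new reading comes with each control period).
- bot.grab_frame(name): name is "scene" or "top" or "wrist"; returns a dict with "color" (480x640x3 uint8, red, green, blue), "K" (3x3 intrinsics, pixels), "world_from_camera" (4x4, takes a point from camera to world coordinates); the wrist camera has in their place "hand_eye" (4x4, takes a point from camera to tool coordinates, whose origin is the TCP and whose axes are the flange's). Camera axes: x right, y down, z forward; pixel columns grow to the right and rows downward; lengths in m; the calibration is good to about 2 mm. A picture is of the moment at which its call begins: read the wrist's pose just before it. There is no depth.
- bot.sign_off(): hands the job in; it is judged then, once.
The state is a dict: "time_s": time; "joints": joint angles; "joint_vel": joint speeds; "joint_torque": joint torques, N m; "tool_pos": TCP position; "tool_rot": TCP orientation; "force": force on the tool from outside, world axes, zero at the start; "wrist_torque": the same for the moment, N m; "finger_gap": opening from 0.0 (shut) to 1.0 (fully open); "gripper_force": force on a finger pad.
Only numpy, scipy, OpenCV 4.12 (cv2) and the standard library are available. Lean on these libraries where they do the work, as an engineer would, in place of code of your own. Each camera call takes 0.05 s, during which the arm holds its last target. There are 200 camera calls.

## Working session

There is one attempt and no reset: what is moved stays moved. The work goes in short steps, Python scripts to look and compute and a shell command to move; the robot and the scene stay as the last step left them, time stands still between calls to the robot, and variables do not carry over. Pictures are saved under pics/ and viewed, at most 10 in all, crops included, and the job is handed in when it is done.

```bash
ls; mkdir -p pics; python3 - <<'E'
from cell import bot
import cv2,numpy as np
s=bot.get_state();print({k:np.round(v,3).tolist() for k,v in s.items()})
for n in ("scene","top"):
    f=bot.grab_frame(n);cv2.imwrite(f"pics/{n}0.png",f["color"][:,:,::-1]);print(n,f["K"].tolist(),np.round(f["world_from_camera"],4).tolist())
f=bot.grab_frame("wrist");print(f["K"].tolist(),np.round(f["hand_eye"],4).tolist())
E
```

```text
pics
{'time_s': 0.0, 'joints': [-1.214, 0.494, 1.346, -0.0, 1.303, -0.095], 'joint_vel': [0.0, -0.001, 0.0, 0.002, 0.0, 0.0], 'joint_torque': [-0.001, -88.216, -38.387, -0.0, 0.01, -0.0], 'tool_pos': [0.273, -0.562, 0.208], 'tool_rot': [0.974, 0.224, -0.0, -0.001], 'force': [0.268, 0.536, 0.725], 'wrist_torque': [-0.067, -0.045, -0.055], 'gripper_force': 0.0, 'finger_gap': 1.001}
scene [[436.785644102869, 0.0, 323.59909153310844], [0.0, 436.785644102869, 242.4619614786434], [0.0, 0.0, 1.0]] [[-0.0705, 0.7784, -0.6238, 1.0147], [0.9974, 0.0453, -0.0561, -0.209], [-0.0154, -0.6261, -0.7796, 0.7037], [0.0, 0.0, 0.0, 1.0]]
top [[447.42046539410387, 0.0, 324.1922229425542], [0.0, 447.42046539410387, 233.36764922063472], [0.0, 0.0, 1.0]] [[0.0137, -0.9848, 0.173, 0.4032], [-0.9996, -0.0095, 0.025, -0.2669], [-0.023, -0.1733, -0.9846, 0.9651], [0.0, 0.0, 0.0, 1.0]]
[[387.9474531935327, 0.0, 322.81217348313515], [0.0, 387.9474531935327, 235.66160204750508], [0.0, 0.0, 1.0]] [[0.0001, -0.9563, -0.2923, 0.0747], [1.0, -0.0002, 0.001, -0.0002], [-0.001, -0.2923, 0.9563, -0.1659], [0.0, 0.0, 0.0, 1.0]]
```

View pics/scene0.png

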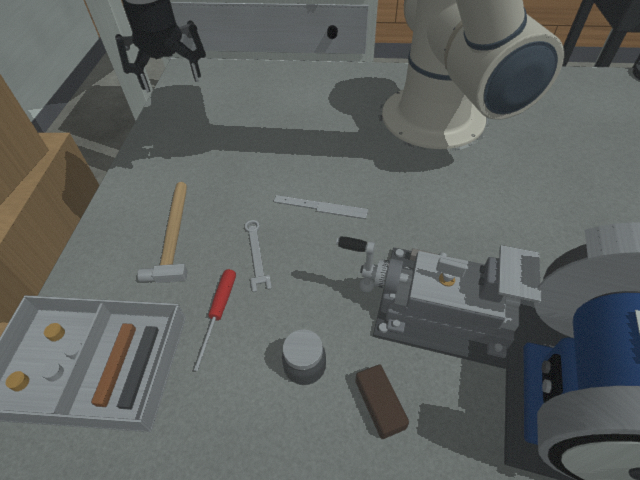

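View pics/top0.png

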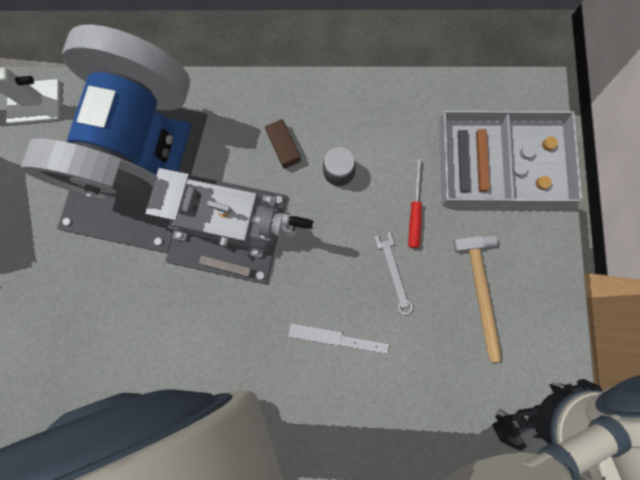

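The scene view has the crank grip near (352,243), the arm near (369,258) and the wing near (452,267). In the top view the grip is near (300,223) and the wing near (217,209). I'll zoom in on both.

```bash
python3 - <<'E'
import cv2,numpy as np
a=cv2.imread("pics/scene0.png")[215:345,330:530];b=cv2.imread("pics/top0.png")[165:295,150:350]
cv2.imwrite("pics/crop0.png",np.hstack([cv2.resize(x,None,fx=4,fy=4,interpolation=cv2.INTER_CUBIC)[:, :] for x in (a,)]))
cv2.imwrite("pics/crop1.png",cv2.resize(b,None,fx=4,fy=4,interpolation=cv2.INTER_CUBIC))
E
```

```text
(no output)
```

View pics/crop0.png

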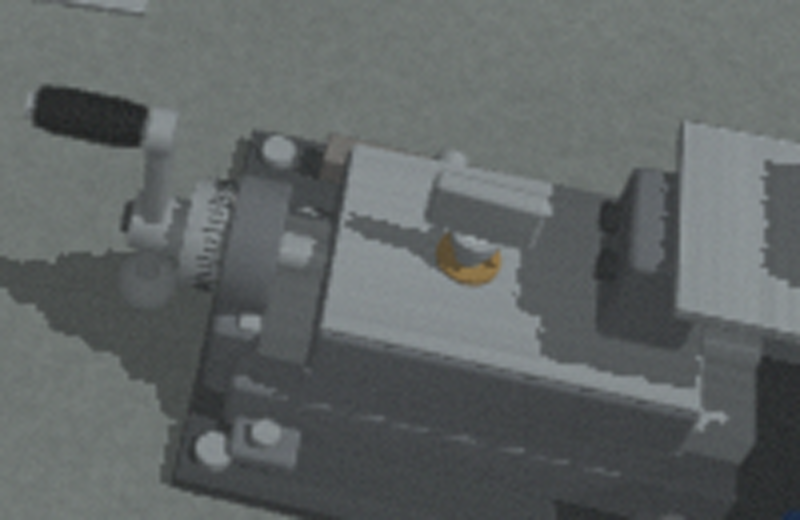

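View pics/crop1.png

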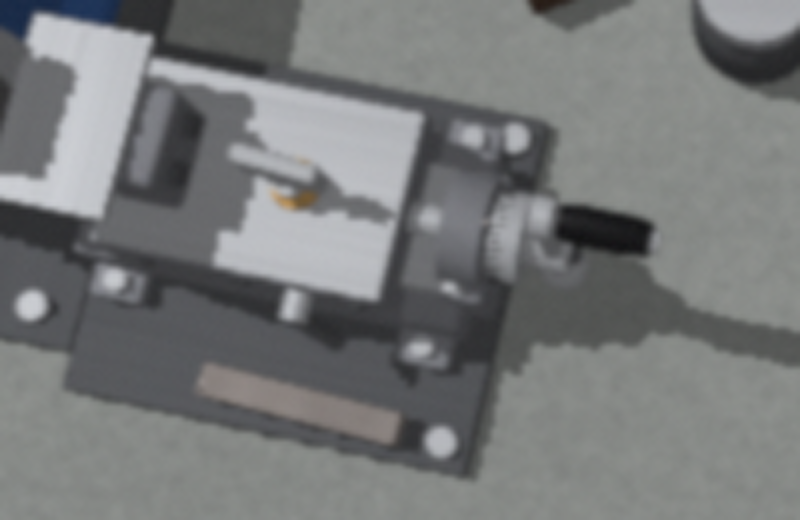

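```bash
cat > cam.py <<'E'
import numpy as np
C={"scene":(436.785644,323.599092,242.461961,np.array([[-0.0705,0.7784,-0.6238,1.0147],[0.9974,0.0453,-0.0561,-0.209],[-0.0154,-0.6261,-0.7796,0.7037]])),
"top":(447.420465,324.192223,233.367649,np.array([[0.0137,-0.9848,0.173,0.4032],[-0.9996,-0.0095,0.025,-0.2669],[-0.023,-0.1733,-0.9846,0.9651]]))}
def ray(n,u,v):
    f,cx,cy,T=C[n];d=T[:,:3]@[(u-cx)/f,(v-cy)/f,1];return T[:,3],d/np.linalg.norm(d)
def atz(n,u,v,z):
    o,d=ray(n,u,v);return np.round(o+d*(z-o[2])/d[2],4)
def tri(a,b):
    (o1,d1),(o2,d2)=ray("scene",*a),ray("top",*b)
    s=np.linalg.lstsq(np.c_[d1,-d2],o2-o1,rcond=None)[0];p,q=o1+s[0]*d1,o2+s[1]*d2
    return np.round((p+q)/2,4),np.round(np.linalg.norm(p-q),4)
E
python3 - <<'E'
from cam import *
c0=lambda x,y:(330+x/4,215+y/4);c1=lambda x,y:(150+x/4,165+y/4)
print("grip",tri(c0(91,115),c1(605,230)))
print("gripz",atz("scene",*c0(91,115),.148),atz("top",*c1(605,230),.148))
print("wingtop",tri(c0(495,188),c1(275,163)),atz("scene",*c0(495,188),.152),atz("top",*c1(275,163),.152))
def d(a,b):
    v=b-a;return np.degrees(np.arctan2(v[1],v[0])),np.linalg.norm(v)
print("wing dir top",d(atz("top",*c1(318,172),.152),atz("top",*c1(232,153),.152)))
print("wing dir scene",d(atz("scene",*c0(440,178),.152),atz("scene",*c0(552,197),.152)))
print("slide edge",d(atz("top",*c1(425,115),.104),atz("top",*c1(160,60),.104)),d(atz("top",*c1(380,298),.104),atz("top",*c1(215,265),.104)))
print("slide edge sc",d(atz("scene",*c0(325,330),.104),atz("scene",*c0(695,412),.104)))
print("grip dir",d(atz("top",*c1(650,239),.148),atz("top",*c1(565,221),.148)))
print("stick",atz("top",*c1(300,403),.04))
E
```

```text
grip (array([ 0.5675, -0.2021,  0.1448]), np.float64(0.0014))
gripz [ 0.57   -0.2015  0.148 ] [ 0.5669 -0.2031  0.148 ]
wingtop (array([ 0.5978, -0.0447,  0.1482]), np.float64(0.0038)) [ 0.6004 -0.0439  0.152 ] [ 0.5968 -0.0476  0.152 ]
wing dir top (np.float64(77.88615705443561), np.float64(0.04193375728455536))
wing dir scene (np.float64(80.9785754340612), np.float64(0.042728561876103445))
slide edge (np.float64(78.43708965632547), np.float64(0.1376944806446504)) (np.float64(79.26689620337338), np.float64(0.08376544633678018))
slide edge sc (np.float64(78.55566343254655), np.float64(0.14212575417565954))
grip dir (np.float64(78.52447324857697), np.float64(0.04071387969722367))
stick [ 0.4952 -0.0376  0.04  ]
```

```bash
python3 -m handwheel '[42,-19.2,0,0,0,0,-1, 42,-19.2,0,0,0,0,-1, 42,-19.2,0,0,0,0,-1, 42,-19.2,0,0,0,0,-1, 42,-19.2,0,0,0,0,-1, 42,-19.2,0,0,0,0,-1, 42,-19.2,0,0,0,0,-1, 42,-19.2,0,0,0,0,-1, 42,-19.2,0,0,0,0,-1, 42,-19.2,0,0,0,0,-1]' 30
python3 -m handwheel '[0,0,0,0,0,-7.5,0, 0,0,0,0,0,-7.5,0, 0,0,0,0,0,-7.5,0, 0,0,0,0,0,-7.5,0, 0,0,0,0,0,-7.5,0, 0,0,0,0,0,-7.5,0, 0,0,0,0,0,-7.5,0, 0,0,0,0,0,0,0]'
cat > look.py <<'E'
import cv2,numpy as np,sys
from cell import bot
from scipy.spatial.transform import Rotation as R
def st():
    s=bot.get_state();r=R.from_quat(s["tool_rot"]);ax=r.as_matrix()
    print("t",round(s["time_s"],1),"p",np.round(s["tool_pos"],4),"yawx",round(float(np.degrees(np.arctan2(ax[1,0],ax[0,0]))),2),"tilt",np.round(ax[:,2],3),"F",np.round(s["force"],2),"gap",round(s["finger_gap"],3),"J",np.round(s["joints"],2))
    return s
if __name__=="__main__":
    s=st();f=bot.grab_frame("wrist");cv2.imwrite(f"pics/{sys.argv[1]}.png",f["color"][:,:,::-1])
    r=R.from_quat(s["tool_rot"]).as_matrix();T=np.eye(4);T[:3,:3]=r;T[:3,3]=s["tool_pos"]
    np.savez(f"pics/{sys.argv[1]}.npz",K=f["K"],T=T@f["hand_eye"])
E
python3 look.py w1
```

```text
time_s: 1.15
tool_pos: [0.568, -0.2039, 0.2082]
tool_rot: [0.974, 0.224, -0.0, -0.0]
force: [0.8, -0.8, 0.1]
finger_gap: 1.0
gripper_force: 0.0
time_s: 1.95
tool_pos: [0.567, -0.2056, 0.2081]
tool_rot: [0.774, 0.633, -0.0, -0.0]
force: [0.6, -0.2, -0.2]
finger_gap: 0.5
gripper_force: 0.0
t 1.9 p [ 0.567  -0.2056  0.2081] yawx 78.59 tilt [-0.  0. -1.] F [ 0.64 -0.16 -0.23] gap 0.5 J [-0.45  0.46  1.4  -0.    1.28 -0.25]
```

View pics/w1.png

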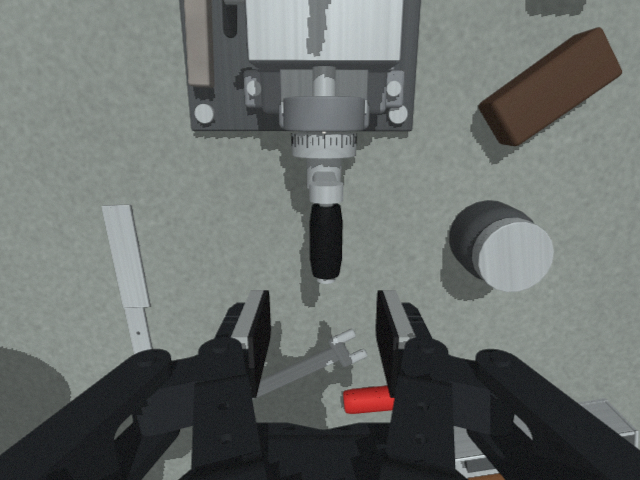

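The wrist view shows the grip centred at (326,241), in line with the slide. The pads are to either side of column 323.

```bash
cat >> cam.py <<'E'
def watz(n,u,v,z):
    d=np.load(f"pics/{n}.npz");K,T=d["K"],d["T"];r=T[:3,:3]@[(u-K[0,2])/K[0,0],(v-K[1,2])/K[1,1],1];return T[:3,3]+r*(z-T[2,3])/r[2]
E
python3 - <<'E'
from cam import *
g=watz("w1",326,241,.148);a=watz("w1",326,205,.148);b=watz("w1",326,278,.148);print(g,a,b,np.linalg.norm(a-b))
P=np.array([.567,-.2056,0]);u=np.array([.198,.98,0]);y=np.array([-.98,.198,0])
print("rel to tcp along u,y",(g-P)@u,(g-P)@y,"slide mid",(watz("w1",324.5,62,.104)-P)@y,(watz("w1",325,120,.083)-P)@y)
E
```

```text
[ 0.56938853 -0.20388318  0.148     ] [ 0.57378272 -0.18182223  0.148     ] [ 0.56460293 -0.2279091   0.148     ] 0.0469922141684367
rel to tcp along u,y 0.002155413816768762 -0.002000824242832772 slide mid -0.0010976274946997988 -0.0016033278026499967
```

```bash
python3 -m handwheel '[0,1.5,10,0,0,0,0, 0,0,20,0,0,0,0, 0,0,20,0,0,0,0, 0,0,20,0,0,0,0, 0,0,9,0,0,0,0, 0,0,0,0,0,0,0.4, 0,0,0,0,0,0,0.4, 0,0,0,0,0,0,0.4]' 20; python3 look.py w2
```

```text
time_s: 2.8
tool_pos: [0.5691, -0.2062, 0.1302]
tool_rot: [0.775, 0.632, 0.0, 0.001]
force: [0.8, 0.3, -0.2]
finger_gap: 0.297
gripper_force: 0.0
t 2.8 p [ 0.5691 -0.2062  0.1302] yawx 78.41 tilt [ 0.001 -0.001 -1.   ] F [ 0.79  0.34 -0.22] gap 0.297 J [-0.45  0.55  1.49  0.    1.11 -0.24]
```

View pics/w2.png

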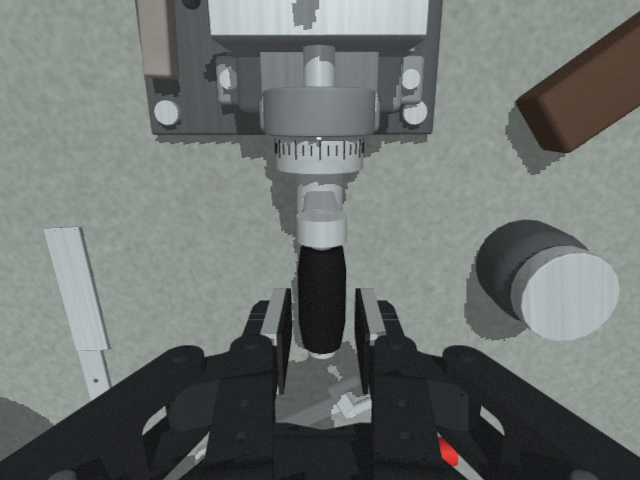

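```bash
cat > s.py <<'E'
from cell import bot
import numpy as np
s=bot.get_state();t=np.array([.98,-.198,0]);u=np.array([.198,.98,0]);d=np.array(s["tool_pos"])-[.567,-.2056,0]
print("t %.2f y %.2f mm u %.2f z %.1f fy %.2f fu %.2f fz %.2f gap %.1f"%(s["time_s"],d@t*1e3-1.35,d@u*1e3,d[2]*1e3,s["force"]@t if 0 else np.dot(s["force"],t),np.dot(s["force"],u),s["force"][2],s["finger_gap"]*85))
E
python3 -m handwheel '[0,0,0,0,0,0,1, 0,0,0,0,0,0,1, 0,0,0,0,0,0,1, 0,0,0,0,0,0,1]' 20; python3 s.py
python3 -m handwheel '[0,0,0,0,0,0,0.48, 0,0,0,0,0,0,0.48, 0,1,0,0,0,0,0.48, 0,1,0,0,0,0,0.48, 0,1,0,0,0,0,0.48, 0,1,0,0,0,0,0.48, 0,1,0,0,0,0,0.48, 0,0,0,0,0,0,0.48]' >/dev/null; python3 s.py
```

```text
time_s: 3.25
tool_pos: [0.569, -0.2062, 0.1299]
tool_rot: [0.775, 0.632, 0.0, 0.001]
force: [-0.3, 0.4, 7.3]
finger_gap: 0.174
gripper_force: 18.8
t 3.25 y 0.72 mm u -0.16 z 129.9 fy -0.37 fu 0.34 fz 7.33 gap 14.8
t 4.05 y 5.38 mm u 0.01 z 129.3 fy -0.15 fu 0.60 fz 0.41 gap 21.9
```

```bash
python3 -m handwheel '[0,1,0,0,0,0,0.48, 0,1,0,0,0,0,0.48, 0,1,0,0,0,0,0.48, 0,1,0,0,0,0,0.48, 0,1,0,0,0,0,0.48, 0,0,0,0,0,0,0.48]' >/dev/null; python3 s.py
```

```text
t 4.65 y 10.45 mm u -0.03 z 129.3 fy 0.03 fu -0.45 fz 0.50 gap 21.8
```

```bash
python3 -m handwheel '[0,1,0,0,0,0,0.48, 0,1,0,0,0,0,0.48, 0,1,0,0,0,0,0.48, 0,1,0,0,0,0,0.48, 0,0,0,0,0,0,0.48]' >/dev/null; python3 s.py
```

```text
t 5.15 y 14.41 mm u -0.06 z 129.3 fy 1.02 fu 0.01 fz -0.22 gap 22.2
```

```bash
python3 -m handwheel '[0,1,0,0,0,0,0.48, 0,1,0,0,0,0,0.48, 0,1,0,0,0,0,0.48, 0,1,0,0,0,0,0.48, 0,0,0,0,0,0,0.48]' >/dev/null; python3 s.py
```

```text
t 5.65 y 18.43 mm u -0.07 z 129.3 fy -0.68 fu -0.31 fz -0.99 gap 21.6
```

```bash
python3 -m handwheel '[0,1,0,0,0,0,0.48, 0,1,0,0,0,0,0.48, 0,1,0,0,0,0,0.48, 0,1,0,0,0,0,0.48, 0,0,0,0,0,0,0.48]' >/dev/null; python3 s.py
```

```text
t 6.15 y 22.42 mm u -0.06 z 129.3 fy -1.08 fu -0.27 fz -0.68 gap 21.8
```

```bash
python3 -m handwheel '[0,1,0.5,0,0,0,0.48, 0,1,0.5,0,0,0,0.48, 0,1,0.5,0,0,0,0.48, 0,1,0.5,0,0,0,0.48, 0,0,0,0,0,0,0.48]' >/dev/null; python3 s.py
```

```text
t 6.65 y 26.39 mm u -0.06 z 127.2 fy -0.23 fu -0.08 fz 1.09 gap 21.6
```

```bash
python3 -m handwheel '[0,0,0,0,0,0,0.48]' >/dev/null; python3 s.py
```

```text
t 6.75 y 26.26 mm u -0.05 z 127.2 fy -0.16 fu 0.59 fz -0.52 gap 22.3
```

```bash
python3 -m handwheel '[0,1,0.5,0,0,0,0.48, 0,1,0.5,0,0,0,0.48, 0,1,0.5,0,0,0,0.48, 0,1,0.5,0,0,0,0.48, 0,0,0,0,0,0,0.48]' >/dev/null; python3 s.py
```

```text
t 7.25 y 30.37 mm u -0.06 z 125.2 fy -0.63 fu -0.32 fz -0.17 gap 22.2
```

```bash
python3 -m handwheel '[0,0,0,0,0,0,0.48]' >/dev/null; python3 s.py
```

```text
t 7.35 y 30.26 mm u -0.07 z 125.2 fy -0.49 fu 0.42 fz 0.10 gap 22.2
```

```bash
python3 -m handwheel '[0,1,0.7,0,0,0,0.48, 0,1,0.7,0,0,0,0.48, 0,1,0.7,0,0,0,0.48, 0,1,0.7,0,0,0,0.48, 0,0,0,0,0,0,0.48]' >/dev/null; python3 s.py; python3 look.py w3
```

```text
t 7.85 y 34.30 mm u -0.04 z 122.3 fy -0.70 fu -0.93 fz 1.17 gap 22.0
t 7.8 p [ 0.6019 -0.2127  0.1223] yawx 78.45 tilt [-0.  0. -1.] F [-0.87 -0.77  1.17] gap 0.259 J [-0.43  0.6   1.41  0.    1.14 -0.23]
```

View pics/w3.png

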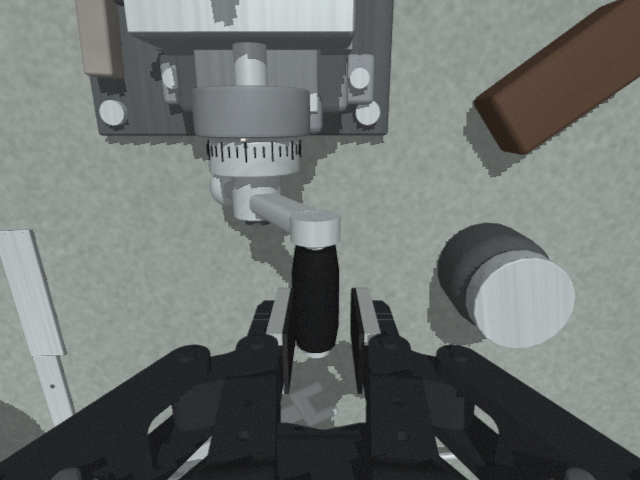

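The crank is following the left pad. The arm leans about 28° clockwise and still turns freely.

```bash
python3 -m handwheel '[0,1,0.7,0,0,0,0.48, 0,1,0.7,0,0,0,0.48, 0,1,0.7,0,0,0,0.48, 0,1,0.7,0,0,0,0.48, 0,0,0,0,0,0,0.48]' >/dev/null; python3 s.py
```

```text
t 8.40 y 37.88 mm u -0.05 z 119.5 fy -4.76 fu -0.53 fz 3.66 gap 21.9
```

```bash
python3 -m handwheel '[0,0,0,0,0,0,0.48]' >/dev/null; python3 s.py
```

```text
t 8.50 y 37.86 mm u -0.04 z 119.6 fy -5.35 fu -0.48 fz 3.56 gap 21.8
```

```bash
python3 -m handwheel '[0,-4,-1.2,0,0,0,0.48, 0,-4,-1.2,0,0,0,0.48, 0,-4,-1.2,0,0,0,0.48, 0,-4,-1.2,0,0,0,0.48, 0,-4,-1.2,0,0,0,0.48, 0,-4,-1,0,0,0,0.48, 0,-4,-1,0,0,0,0.48, 0,-4,-1,0,0,0,0.48, 0,-4,-0.5,0,0,0,0.48, 0,-3,0,0,0,0,0.48]' >/dev/null; python3 s.py;  python3 -m handwheel '[0,-1,0,0,0,0,0.48, 0,-1,0,0,0,0,0.48, 0,-1,0,0,0,0,0.48, 0,0,0,0,0,0,0.48]' >/dev/null; python3 s.py
```

```text
t 9.50 y -1.11 mm u 0.00 z 129.3 fy 0.13 fu -0.49 fz 1.13 gap 22.4
t 9.90 y -3.84 mm u 0.03 z 129.1 fy 0.48 fu 1.20 fz 0.88 gap 22.1
```

```bash
python3 -m handwheel '[0,-1,0,0,0,0,0.48, 0,-1,0,0,0,0,0.48, 0,-1,0,0,0,0,0.48, 0,-1,0,0,0,0,0.48, 0,0,0,0,0,0,0.48]' >/dev/null; python3 s.py
```

```text
t 10.40 y -7.89 mm u 0.01 z 129.2 fy 0.12 fu 0.10 fz 0.34 gap 22.0
```

```bash
python3 -m handwheel '[0,-1,0,0,0,0,0.48, 0,-1,0,0,0,0,0.48, 0,-1,0,0,0,0,0.48, 0,-1,0,0,0,0,0.48, 0,0,0,0,0,0,0.48]' >/dev/null; python3 s.py
```

```text
t 10.90 y -11.92 mm u 0.03 z 129.2 fy 0.68 fu -0.04 fz 1.26 gap 22.0
```

```bash
python3 -m handwheel '[0,0,0,0,0,0,0.48]' >/dev/null; python3 s.py
```

```text
t 11.00 y -11.84 mm u 0.06 z 129.1 fy -0.61 fu -0.31 fz -0.51 gap 21.9
```

```bash
python3 -m handwheel '[0,-1,0,0,0,0,0.48, 0,-1,0,0,0,0,0.48, 0,-1,0,0,0,0,0.48, 0,-1,0,0,0,0,0.48, 0,0,0,0,0,0,0.48]' >/dev/null; python3 s.py
```

```text
t 11.50 y -15.93 mm u 0.07 z 129.2 fy 0.85 fu 0.67 fz 0.03 gap 22.0
```

```bash
python3 -m handwheel '[0,0,0,0,0,0,0.48]' >/dev/null; python3 s.py
```

```text
t 11.60 y -15.83 mm u 0.05 z 129.2 fy 0.19 fu -0.69 fz -0.34 gap 21.8
```

```bash
python3 -m handwheel '[0,-1,0.3,0,0,0,0.48, 0,-1,0.3,0,0,0,0.48, 0,-1,0.3,0,0,0,0.48, 0,-1,0.3,0,0,0,0.48, 0,0,0,0,0,0,0.48, 0,0,0,0,0,0,0.48]' >/dev/null; python3 s.py
```

```text
t 12.20 y -19.88 mm u 0.06 z 127.9 fy -0.05 fu 0.19 fz 0.09 gap 22.4
```

```bash
python3 -m handwheel '[0,0,0,0,0,0,0.48]' >/dev/null; python3 s.py
```

```text
t 12.30 y -19.83 mm u 0.07 z 127.9 fy -1.36 fu -0.68 fz 0.32 gap 22.3
```

```bash
python3 -m handwheel '[0,-1,0.4,0,0,0,0.48, 0,-1,0.4,0,0,0,0.48, 0,-1,0.4,0,0,0,0.48, 0,-1,0.4,0,0,0,0.48, 0,0,0,0,0,0,0.48, 0,0,0,0,0,0,0.48]' >/dev/null; python3 s.py
```

```text
t 12.90 y -23.85 mm u 0.07 z 126.3 fy -0.05 fu -0.45 fz 0.50 gap 22.2
```

```bash
python3 -m handwheel '[0,0,0,0,0,0,0.48]' >/dev/null; python3 s.py
```

```text
t 13.00 y -23.81 mm u 0.07 z 126.3 fy -0.31 fu -0.29 fz -0.25 gap 22.0
```

```bash
python3 -m handwheel '[0,-1,0.5,0,0,0,0.48, 0,-1,0.5,0,0,0,0.48, 0,-1,0.5,0,0,0,0.48, 0,-1,0.5,0,0,0,0.48, 0,0,0,0,0,0,0.48, 0,0,0,0,0,0,0.48]' >/dev/null; python3 s.py
```

```text
t 13.60 y -27.84 mm u 0.08 z 124.3 fy -0.95 fu -0.81 fz 1.04 gap 22.1
```

```bash
python3 -m handwheel '[0,0,0,0,0,0,0.48]' >/dev/null; python3 s.py
```

```text
t 13.70 y -27.78 mm u 0.08 z 124.3 fy 0.20 fu 0.54 fz -1.01 gap 22.1
```

```bash
python3 -m handwheel '[0,-1,0.6,0,0,0,0.48, 0,-1,0.6,0,0,0,0.48, 0,-1,0.6,0,0,0,0.48, 0,-1,0.6,0,0,0,0.48, 0,0,0,0,0,0,0.48, 0,0,0,0,0,0,0.48]' >/dev/null; python3 s.py
```

```text
t 14.30 y -31.84 mm u 0.09 z 121.9 fy -1.17 fu -0.05 fz -0.09 gap 21.9
```

```bash
python3 -m handwheel '[0,0,0,0,0,0,0.48]' >/dev/null; python3 s.py
```

```text
t 14.40 y -31.77 mm u 0.10 z 122.0 fy -0.04 fu -0.00 fz 0.18 gap 21.8
```

```bash
python3 -m handwheel '[0,-1,0.6,0,0,0,0.48, 0,-1,0.6,0,0,0,0.48, 0,-1,0.6,0,0,0,0.48, 0,-1,0.6,0,0,0,0.48, 0,0,0,0,0,0,0.48, 0,0,0,0,0,0,0.48]' >/dev/null; python3 s.py; python3 look.py w4
```

```text
t 15.00 y -35.17 mm u -0.01 z 119.8 fy 4.34 fu 0.82 fz 1.81 gap 22.1
t 15.0 p [ 0.5338 -0.1989  0.1198] yawx 78.44 tilt [ 0.001 -0.    -1.   ] F [ 4.42 -0.06  1.81] gap 0.26 J [-0.46  0.52  1.59  0.    1.04 -0.26]
```

View pics/w4.png

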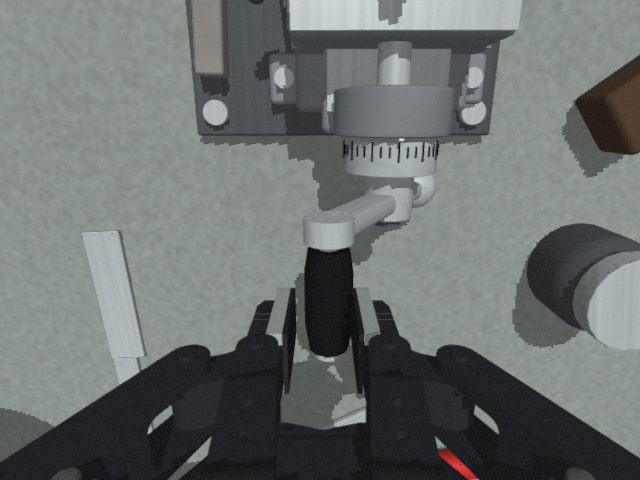

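```bash
python3 -m handwheel '[0,6.5,-2.3,0,0,0,0.48, 0,6.5,-2.3,0,0,0,0.48, 0,6.5,-2.3,0,0,0,0.48, 0,6.5,-2.3,0,0,0,0.48, 0,6.5,0,0,0,0,0.48, 0,6.5,0,0,0,0,0.48, 0,6.5,0,0,0,0,0.48, 0,6.5,1,0,0,0,0.48, 0,6.5,1.5,0,0,0,0.48, 0,6,1.5,0,0,0,0.48]' >/dev/null; python3 s.py
python3 -m handwheel '[0,0,0,0,0,0,0.48, 0,0,0,0,0,0,0, 0,0,0,0,0,0,0, 0,0,0,0,0,0,0, 0,0,-20,0,0,0,0, 0,0,-35,0,0,0,0, 0,0,-30,0,0,0,0, 0,0,0,0,0,0,0]' >/dev/null; python3 s.py
python3 -m handwheel '[15,-3,0,0,0,0,-0.3, 20,-4,0,0,0,0,-0.3, 20,-4,0,0,0,0,-0.3, 20,-4,0,0,0,0,-0.3, 20,-4,0,0,0,0,-0.3, 20,-4,0,0,0,0,-0.3, 20,-4,0,0,0,0,-0.3, 20,-2.5,0,0,0,0,-0.3, 0,0,0,0,0,0,-0.3]' >/dev/null; python3 s.py; python3 look.py w5
```

```text
t 16.05 y 29.29 mm u -0.05 z 124.5 fy -0.26 fu 1.20 fz 0.37 gap 22.2
t 16.85 y 30.72 mm u -0.54 z 214.2 fy -0.26 fu -0.21 fz -0.56 gap 42.4
t 17.75 y -1.88 mm u 157.73 z 208.7 fy -0.49 fu 0.39 fz -0.06 gap 55.0
t 17.8 p [ 0.5977 -0.0509  0.2087] yawx 78.57 tilt [-0.002  0.001 -1.   ] F [-0.4   0.47 -0.06] gap 0.647 J [-0.18  0.46  1.41  0.    1.28  0.01]
```

View pics/w5.png

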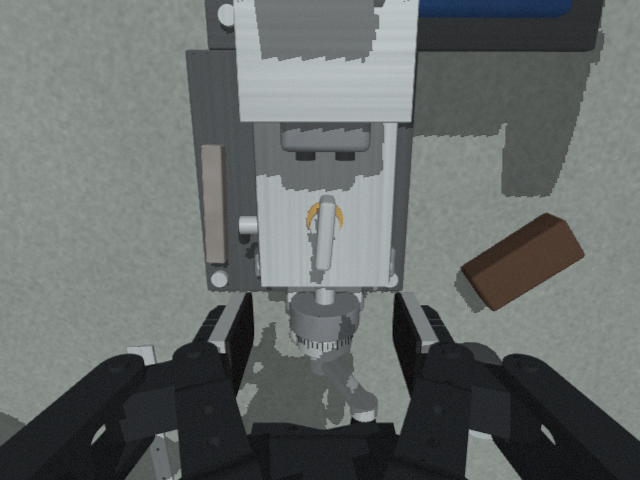

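The wing's top face runs from about (327,199) to (323,268).

```bash
python3 - <<'E'
from cam import *
a=watz("w5",327.5,199,.152);b=watz("w5",323,268,.152);c=(a+b)/2;P=np.array([.5977,-.0509,0]);u=np.array([.198,.98,0]);t=np.array([.98,-.198,0])
v=a-b;print(np.linalg.norm(v),"tool yaw of wing",np.degrees(np.arctan2(v@t,v@u)),"centre rel",(c-P)@u,(c-P)@t)
E
```

```text
0.04326874285085144 tool yaw of wing 3.4683196535726597 centre rel 0.007426034920377838 0.001426082701133657
```

```bash
python3 -m handwheel '[6,1.7,10,0,0,3.5,-0.3, 0,0,20,0,0,0,-0.3, 0,0,20,0,0,0,-0.3, 0,0,20,0,0,0,-0.1, 0,0,17,0,0,0,0, 0,0,0,0,0,0,0.4]' 60 >/dev/null; python3 s.py
python3 -m handwheel '[0,0,0,0,0,0,1, 0,0,0,0,0,0,1, 0,0,0,0,0,0,1, 0,0,0,0,0,0,1]' 60; python3 s.py
```

```text
t 18.40 y -0.50 mm u 160.46 z 120.2 fy 0.03 fu -0.29 fz 0.36 gap 29.2
time_s: 18.8
tool_pos: [0.5995, -0.0481, 0.1231]
tool_rot: [0.794, 0.608, -0.001, -0.001]
force: [-11.0, 1.6, -2.0]
finger_gap: 0.091
gripper_force: 58.9
t 18.80 y -0.65 mm u 160.77 z 123.1 fy -11.13 fu -0.60 fz -1.99 gap 7.7
```

```bash
python3 -m handwheel '[0,0,0,0,0,0,0.5, 0,0,0,0,0,0,0.5, 3,-0.7,1,0,0,0,0.5, 0,0,0,0,0,0,0.5, 0,0,0,0,0,0,1, 0,0,0,0,0,0,1, 0,0,0,0,0,0,1, 0,0,0,0,0,0,1]' 60; python3 s.py; python3 -c "
from cell import bot;print(bot.get_state()['wrist_torque'])"
```

```text
time_s: 19.6
tool_pos: [0.6004, -0.0447, 0.1222]
tool_rot: [0.794, 0.608, -0.001, -0.001]
force: [-9.3, 4.1, 12.6]
finger_gap: 0.091
gripper_force: 59.3
t 19.60 y -0.44 mm u 164.25 z 122.2 fy -9.91 fu 2.17 fz 12.61 gap 7.8
[ 0.67245811  1.61839808 -0.17912825]
```

```bash
python3 -m handwheel '[0,-0.5,0,0,0,5,1, 0,0,0,0,0,5,1, 0,0,0,0,0,5,1, 0,0,0,0,0,5,1, 0,0,0,0,0,0,1]' 80; python3 s.py; python3 -c "
from cell import bot;print(bot.get_state()['wrist_torque'])"
```

```text
time_s: 20.1
tool_pos: [0.6008, -0.0449, 0.1222]
tool_rot: [0.888, 0.46, -0.0, -0.0]
force: [-4.5, 1.2, 8.5]
finger_gap: 0.078
gripper_force: 80.7
t 20.10 y -0.02 mm u 164.13 z 122.2 fy -4.65 fu 0.29 fz 8.52 gap 6.6
[ 0.27797782  0.79465379 -0.05552969]
```

```bash
python3 -m handwheel '[0,0,0,0,0,7,1, 0,0,0,0,0,7,1, 0,0,0,0,0,7,1, 0,0,0,0,0,7,1, 0,0,0,0,0,0,1]' 80; python3 s.py;python3 -m handwheel '[0,0,0,0,0,7,1, 0,0,0,0,0,7,1, 0,0,0,0,0,7,1, 0,0,0,0,0,7,1, 0,0,0,0,0,7,1, 0,0,0,0,0,5,1, 0,0,0,0,0,0,1]' 80; python3 s.py; python3 -c "
from cell import bot;print(bot.get_state()['wrist_torque'])"
```

```text
time_s: 20.6
tool_pos: [0.6013, -0.0455, 0.1223]
tool_rot: [0.973, 0.231, 0.0, 0.0]
force: [-2.3, -2.2, 6.9]
finger_gap: 0.084
gripper_force: 80.5
t 20.60 y 0.55 mm u 163.71 z 122.3 fy -1.87 fu -2.58 fz 6.94 gap 7.1
time_s: 21.3
tool_pos: [0.6014, -0.0464, 0.1223]
tool_rot: [0.993, -0.115, 0.0, 0.001]
force: [-2.6, -9.5, 4.8]
finger_gap: 0.081
gripper_force: 80.3
t 21.30 y 0.83 mm u 162.86 z 122.3 fy -0.69 fu -9.83 fz 4.83 gap 6.9
[-1.69535722  0.49546999 -0.0588294 ]
```

```bash
python3 -m handwheel '[0,0,0,0,0,0,0, 0,0,0,0,0,0,0, 0,0,0,0,0,0,0, 0,0,-20,0,0,0,0, 0,0,-35,0,0,0,0, 0,0,-35,0,0,0,0, 0,0,0,0,0,0,0]' 20 >/dev/null; python3 s.py;python3 -m handwheel '[0,0,0,0,0,-8.5,0, 0,0,0,0,0,-8.5,0, 0,0,0,0,0,-8.5,0, 0,0,0,0,0,-8.5,0, 0,0,0,0,0,-8.5,0, 0,0,0,0,0,-8.5,0, 0,0,0,0,0,-8.5,0, 0,0,0,0,0,-8.5,0, 0,0,0,0,0,-8.5,0, 0,0,0,0,0,-8.5,0]' >/dev/null
python3 -m handwheel '[0,0,0,0,0,-6.8,0, 0,0,0,0,0,0,0]' >/dev/null; python3 s.py; python3 look.py w6
```

```text
t 22.00 y 2.69 mm u 164.29 z 216.4 fy 0.63 fu -0.94 fz 0.17 gap 42.3
t 23.20 y 0.15 mm u 164.15 z 211.3 fy -1.08 fu 0.24 fz 0.37 gap 42.4
t 23.2 p [ 0.601  -0.045   0.2113] yawx 78.88 tilt [-0.  0. -1.] F [-1.01  0.45  0.37] gap 0.498 J [-0.17  0.46  1.4   0.    1.28  0.02]
```

```bash
python3 -m handwheel '[-20,3,0,0,0,0,0, -20,3,0,0,0,0,0, -20,3,0,0,0,0,0, -20,3,0,0,0,0,0, -20,3,0,0,0,0,0, -20,3,0,0,0,0,0, -20,3,0,0,0,0,0, -15,3,0,0,0,0,0, -9,2,0,0,0,0,0, 0,0,0,0,0,0,0]' >/dev/null; python3 s.py; python3 look.py w7
```

```text
t 24.25 y 27.00 mm u -0.65 z 211.6 fy 0.98 fu 1.02 fz 0.18 gap 42.3
t 24.2 p [ 0.5947 -0.2119  0.2116] yawx 78.61 tilt [-0.  0. -1.] F [1.17 0.8  0.18] gap 0.498 J [-0.44  0.5   1.32 -0.    1.32 -0.24]
```

View pics/w7.png

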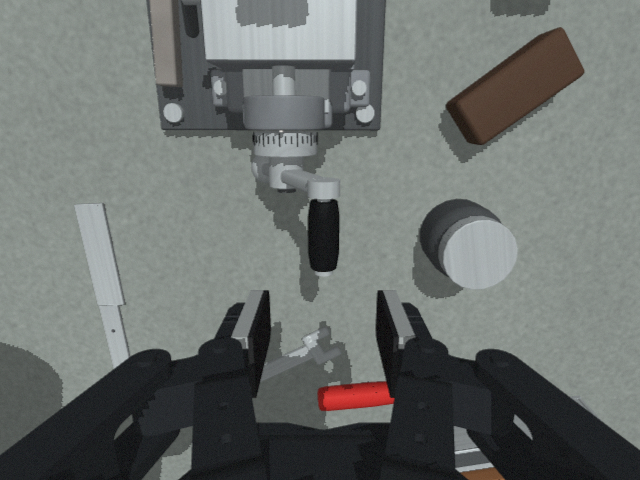

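The grip is at (323,235), midway between the pads and leaning clockwise as I left it.

```bash
python3 -m handwheel '[0,0,20,0,0,0,0, 0,0,25,0,0,0,0, 0,0,25,0,0,0,0, 0,0,17,0,0,0,0.3, 0,0,0,0,0,0,0.48, 0,0,0,0,0,0,0.48, 0,0,0,0,0,0,0.48]' 20 >/dev/null; python3 s.py;python3 -m handwheel '[0,1,0,0,0,0,0.48, 0,1,0,0,0,0,0.48, 0,1,0.3,0,0,0,0.48, 0,1,0.3,0,0,0,0.48, 0,1,0.4,0,0,0,0.48, 0,1,0.4,0,0,0,0.48, 0,0,0,0,0,0,0.48, 0,0,0,0,0,0,0.48]' >/dev/null; python3 s.py;python3 -m handwheel '[0,0,0,0,0,0,0.48]'>/dev/null; python3 s.py
```

```text
t 25.00 y 27.45 mm u 0.38 z 126.0 fy 0.09 fu -0.12 fz 0.59 gap 22.1
t 25.80 y 32.80 mm u 0.18 z 123.3 fy 0.99 fu -0.95 fz -0.14 gap 21.9
t 25.90 y 32.77 mm u 0.20 z 123.3 fy -0.75 fu 0.41 fz 0.60 gap 22.0
```

```bash
python3 -m handwheel '[0,1,0.6,0,0,0,0.48, 0,1,0.6,0,0,0,0.48, 0,1,0.6,0,0,0,0.48, 0,0.5,0.3,0,0,0,0.48, 0,0,0,0,0,0,0.48, 0,0,0,0,0,0,0.48]' >/dev/null; python3 s.py;python3 -m handwheel '[0,0,0,0,0,0,0.48]'>/dev/null; python3 s.py
```

```text
t 26.50 y 36.13 mm u 0.20 z 121.2 fy -2.55 fu 0.48 fz 1.95 gap 21.9
t 26.60 y 36.17 mm u 0.18 z 121.2 fy -3.16 fu 0.33 fz 1.21 gap 22.3
```

```bash
python3 -m handwheel '[0,0.7,0.3,0,0,0,0.48, 0,0,0,0,0,0,0.48]' >/dev/null; python3 s.py;python3 -m handwheel '[0,-2.5,-0.8,0,0,0,0.48, 0,-2.5,-0.8,0,0,0,0.48, 0,-2.5,-0.8,0,0,0,0.48, 0,-2.5,-0.8,0,0,0,0.48, 0,-2.5,-0.8,0,0,0,0.48, 0,-2.5,-0.8,0,0,0,0.48, 0,-2,0,0,0,0,0.48, 0,-2,0,0,0,0,0.48, 0,0,0,0,0,0,0.48, 0,0,0,0,0,0,0.48]'>/dev/null; python3 s.py
```

```text
t 26.80 y 36.87 mm u 0.17 z 120.9 fy -3.75 fu -0.17 fz 2.74 gap 22.0
t 27.80 y 17.89 mm u 0.10 z 125.9 fy 0.23 fu 0.45 fz 5.61 gap 22.4
```

```bash
python3 -m handwheel '[0,-1,0,0,0,0,0.48, 0,-1,0,0,0,0,0.48, 0,-1,0,0,0,0,0.48, 0,0,0,0,0,0,0.48, 0,0,0,0,0,0,0.48]' >/dev/null; python3 s.py;python3 -m handwheel '[0,0,0,0,0,0,0.48]'>/dev/null; python3 s.py
```

```text
t 28.30 y 14.87 mm u 0.10 z 125.9 fy -0.34 fu 0.24 fz 5.16 gap 22.0
t 28.40 y 14.90 mm u 0.08 z 125.9 fy 0.05 fu -1.00 fz 4.80 gap 22.3
```

```bash
python3 -m handwheel '[0,-1,-0.5,0,0,0,0.48, 0,-1,-0.5,0,0,0,0.48, 0,0,0,0,0,0,0.48, 0,0,0,0,0,0,0.48]' >/dev/null; python3 s.py;python3 -m handwheel '[0,0,0,0,0,0,0.48]'>/dev/null; python3 s.py; python3 look.py w8
```

```text
t 28.80 y 12.70 mm u 0.12 z 126.6 fy -0.05 fu 0.75 fz -0.06 gap 21.9
t 28.90 y 12.86 mm u 0.15 z 126.6 fy 0.34 fu 0.31 fz 0.52 gap 22.2
t 28.9 p [ 0.581  -0.2083  0.1266] yawx 78.74 tilt [-0.  0. -1.] F [0.39 0.24 0.52] gap 0.261 J [-0.44  0.57  1.46  0.    1.12 -0.24]
```

```bash
python3 -m handwheel '[0,-1,-0.3,0,0,0,0.48, 0,-1,-0.3,0,0,0,0.48, 0,-1,-0.3,0,0,0,0.48, 0,0,0,0,0,0,0.48, 0,0,0,0,0,0,0.48]' >/dev/null; python3 s.py;python3 -m handwheel '[0,0,0,0,0,0,0.48]'>/dev/null; python3 s.py
```

```text
t 29.45 y 9.97 mm u 0.10 z 127.7 fy 0.08 fu -0.31 fz -0.12 gap 22.3
t 29.55 y 10.05 mm u 0.10 z 127.7 fy -0.21 fu 1.31 fz 0.88 gap 22.0
```

```bash
python3 -m handwheel '[0,-1,-0.3,0,0,0,0.48, 0,-1,-0.3,0,0,0,0.48, 0,-1,-0.3,0,0,0,0.48, 0,0,0,0,0,0,0.48, 0,0,0,0,0,0,0.48]' >/dev/null; python3 s.py;python3 -m handwheel '[0,0,0,0,0,0,0.48]'>/dev/null; python3 s.py
```

```text
t 30.05 y 7.01 mm u 0.03 z 128.6 fy -0.87 fu 0.50 fz -1.36 gap 21.9
t 30.15 y 7.03 mm u 0.09 z 128.6 fy -0.40 fu -0.77 fz 0.19 gap 22.3
```

```bash
python3 -m handwheel '[0,-1,-0.1,0,0,0,0.48, 0,-1,-0.1,0,0,0,0.48, 0,-1,-0.1,0,0,0,0.48, 0,-1,0,0,0,0,0.48, 0,0,0,0,0,0,0.48, 0,0,0,0,0,0,0.48]' >/dev/null; python3 s.py;python3 -m handwheel '[0,0,0,0,0,0,0.48]'>/dev/null; python3 s.py
```

```text
t 30.75 y 3.02 mm u 0.06 z 128.9 fy -0.59 fu 0.31 fz -0.75 gap 22.0
t 30.85 y 3.06 mm u 0.08 z 128.9 fy 0.19 fu 0.44 fz 0.19 gap 22.0
```

```bash
python3 look.py w9; python3 - <<'E'
import cv2,numpy as np
def runs(m):
    i=np.flatnonzero(np.diff(np.r_[0,m.astype(int),0]));return [(a,b) for a,b in zip(i[::2],i[1::2]) if b-a>6]
for n in ("w2","w3","w4","w8","w9"):
    g=cv2.imread(f"pics/{n}.png",0);print(n,[runs(g[r]<45) for r in (255,265,275)])
for n in ("w5","w6"):
    g=cv2.imread(f"pics/{n}.png",0)
    for r in range(175,290,12): print(n,r,g[r,275:375:5].tolist())
E
```

```text
t 30.9 p [ 0.5713 -0.2064  0.1289] yawx 78.74 tilt [ 0. -0. -1.] F [0.28 0.4  0.19] gap 0.259 J [-0.44  0.55  1.48  0.    1.11 -0.25]
w2 [[(np.int64(300), np.int64(344))], [(np.int64(299), np.int64(345)), (np.int64(477), np.int64(492))], [(np.int64(298), np.int64(346)), (np.int64(478), np.int64(493))]]
w3 [[(np.int64(295), np.int64(337))], [(np.int64(293), np.int64(338)), (np.int64(439), np.int64(449))], [(np.int64(292), np.int64(339)), (np.int64(438), np.int64(445)), (np.int64(446), np.int64(453))]]
w4 [[(np.int64(307), np.int64(351)), (np.int64(531), np.int64(539))], [(np.int64(306), np.int64(352)), (np.int64(528), np.int64(552))], [(np.int64(305), np.int64(353)), (np.int64(527), np.int64(554))]]
w8 [[(np.int64(346), np.int64(388))], [(np.int64(344), np.int64(389)), (np.int64(464), np.int64(471))], [(np.int64(344), np.int64(389)), (np.int64(464), np.int64(476))]]
w9 [[(np.int64(368), np.int64(411))], [(np.int64(367), np.int64(412)), (np.int64(475), np.int64(488))], [(np.int64(366), np.int64(412))]]
w5 175 [146, 125, 106, 105, 106, 107, 105, 108, 109, 107, 110, 107, 108, 108, 106, 1
[... 1375 characters left out ...]
5, 146, 132, 176, 175, 177, 175, 170, 176, 170, 173]
w6 223 [175, 175, 173, 175, 177, 177, 146, 131, 175, 174, 174, 169, 145, 167, 176, 173, 172, 176, 170, 173]
w6 235 [174, 174, 176, 124, 134, 132, 134, 132, 130, 130, 128, 131, 132, 132, 132, 129, 164, 177, 172, 175]
w6 247 [175, 174, 175, 166, 167, 167, 169, 172, 169, 171, 175, 177, 181, 182, 175, 186, 159, 177, 169, 170]
w6 259 [173, 177, 138, 106, 112, 109, 108, 111, 110, 109, 108, 108, 110, 110, 108, 174, 175, 175, 169, 172]
w6 271 [175, 179, 176, 179, 181, 180, 176, 175, 171, 177, 174, 168, 175, 175, 176, 175, 173, 174, 171, 171]
w6 283 [173, 176, 176, 177, 178, 177, 176, 177, 171, 174, 174, 180, 173, 173, 175, 175, 173, 178, 172, 171]
```

```bash
python3 - <<'E'
import cv2,numpy as np
ch="@%#*+=-:. "
for n,c0 in (("w2",260),("w9",260)):
    g=cv2.imread(f"pics/{n}.png",0)[170:400,c0:c0+180];g=cv2.resize(g,(60,33),interpolation=cv2.INTER_AREA)
    print(n);print("\n".join("%3d "%(170+i*7)+"".join(ch[min(9,int(v)//20)] for v in r) for i,r in enumerate(g)))
E
```

```text
w2
170 :-+++++====---::::::::::::---====:::::::::::::::::::::::::::
177 :::-+++++++++=====-========++==-::::::::::::::::::::::::::::
184 :::-++++++++=--:.........:-==-::::::::::::::::::::::::::::::
191 :::-++++++++=-:----------:-==:::::::::::::::::::::::::::::::
198 ::::++++++++=--------------=-:::::::::::::::::::::::::::::::
205 ::::-=++++++=-----::::------::::::::::::::::::::::::::::::::
212 ::::::=+++++=--:--:::::::--:::::::::::::::::::::::::::::::::
219 ::::::-+++++=-::::........::-:::::::::::::::::::::::::::::::
226 :::::::=++++=-:....     ...:-:::::::::::::::::::::::::::::::
233 :::::::::--==-:....     ...:-:::::::::::::::::::::::::::::::
240 :::::::::::++=-:...     ..::::::::::::::::::::::::::::::::::
247 :::::::::::=+#%%%#**+**#%%%#::::::::::::::::::::::::::::::::
254 ::::::::::::=%@%%%%%%%%%%%%%-:::::::::::::::::::::::::::::::
261 ::::::::::::+@%%%%%%%%%%%%%%+:::::::::::::::::::::::::::::::
268 :::::::::::-*@%%%%%%%%%%%%%%#:::::::::::::::::::::::::::::::
275 :::::::::::=*@%%%%%%%%%%%%%%#:::::::::::::::::::::::::::::::
282 ::::::::::-+*@%%%%%%%%%%%%%%*::::::::::::::::::::::::
[... 2495 characters left out ...]
%@::::::=+++++++++++%@%%+----=%%%%%%%%%-::::::::::
331 %%+=-::+%%%%:::::-+++++++++++-#@@%*:--=+#%%%%%%%=:::::::::::
338 %%%%%*:=#%%#:::::=++++++++++=:*@@##=*%%%%%%%%%%%*=::::::::::
345 %%%%%%###%@+::::-=++++++++++++*@%#%%%%%%%%###%%%%%=::::::::=
352 %%%%%%%%#%@=:::-+++++++++++++++%%%%%%%%%%%%%%%%%%%%##**+==+%
359 %%%%%%%%#%%=-==++++++++++++++++%%%%%%%%%%%%%%%%%%%%%%%%%%%%%
366 %%%%%%%%#%#+++++++++++=:-++++++#%%%%%%%%%%%%%%%%%%%%%%%%%%%%
373 %%%%%%%%#%*+++++++++++++--=++++*%%%%%%%%%%%%%%%%%%%%%%%%%%%%
380 %%%%%%%%#%++++++++++++++++======%%%%%%%%%%%%%%%%%%%%%%%###%%
387 %%%%%%%*##++++++++++++=========+#%*%%%%%%%%%%%%%%%%%%%%#####
394 %%%%%%%+++++++++++++++=====:-::-=-=%%%%%%%%%%%%%%%%%%%%#####
```

The dark grip sits to the right of the right finger, so the finger rode over it. It had been too high on the grip. I'll lift, straddle the grip again and go about 13 mm lower.

```bash
python3 -m handwheel '[0,0,-20,0,0,0,0.48, 0,0,-25,0,0,0,0, 0,0,-15,0,0,0,0, 0,10,0,0,0,0,0, 0,10,0,0,0,0,0, 0,9,0,0,0,0,0, 0,0,0,0,0,0,0]' 20 >/dev/null; python3 s.py; python3 look.py w10; python3 - <<'E'
import cv2,numpy as np
ch="@%#*+=-:. "
g=cv2.imread("pics/w10.png",0)[170:400,210:450];g=cv2.resize(g,(60,28),interpolation=cv2.INTER_AREA)
print("\n".join("%3d "%(170+i*8.2)+"".join(ch[min(9,int(v)//20)] for v in r) for i,r in enumerate(g)))
E
```

```text
t 31.60 y 32.95 mm u 0.26 z 187.6 fy 0.41 fu -0.93 fz -1.58 gap 42.9
t 31.6 p [ 0.6007 -0.2121  0.1876] yawx 78.76 tilt [-0.001  0.    -1.   ] F [ 0.22 -1.   -1.58] gap 0.505 J [-0.43  0.53  1.34  0.    1.27 -0.24]
170 :::----::++=-:..:::-=++++-::::::::::::::::::::::::::::::::::
178 :::::----=+=::.-----------:::::::::::-::::::::::::::::::::::
186 :---:::-++++:..:===-----:::::::-::::::::::::::::::::::::::::
194 ::::::::+++++++++**+++=-:.....:-::::::::::::::::::::::::::::
202 -:::---:-=+++++++++++++-=-:.:-=-::::::::::::::::::::::::::-=
211 :::-:::::::-=++++++++--=%%%##%%+::-::::::::::::::::::::-+###
219 ::-::::-----:=++++++=::*%%%%%%%#:::::::::::::::::::::-*####*
227 :::::::::::::-+++++++=-#%%%%%%%#::::::-:::::::::::::-####***
235 ::::::-:::::::---=+++++%%%%%%%%#::::::::::::::::::::*####***
243 :::::---::::::::::-=+++%%%%%%%%#:::::::::::::::::::-#%####*+
252 ::::::::::::::::::::-=+%%%%%%%%#:::::-::::::::::::-++####*+-
260 :::::::::::::::::::::-+%%%%%%%%*:::::-::::-:::::::-+++###*+.
268 :::::::::::::::::::::-+#%%%%%%%+::::::::::::::::::-++++*##=.
276 ::::::::::::-::::::::-++%%%%%%%-::::
[... 234 characters left out ...]
-*%@@-:::::::---:::::::::::::::+@@%=--=#%%+:::::::
317 ::-#%%#---+%@@@===:::::::::-==-::::::::::+@@%#---=#%%+::::::
325 :-#%%#---=%%@@@*+=:::::::::=+++::::::::::*@@@%*---=%%%*:::::
334 =#%%%*+--+%@@@%++=::::-:::-=+++---:::::::+@@@%%--+*%%%%*=-::
342 %%%%%%%%++#@@@#++-:-:-:::::=++++++=::::::-%@@%%+*%%%%%%%%%*-
350 %%%%%%%%%%#%@%*+++----. -++++++++++-:-::::+@@%%%%%%%%%%%%%%#
358 %%%%%%%%%%%@%#+++++++=====+++=-=++++--::::-%@@%%%%%%%%%%%%%%
366 %%%%%%%%%%%@@*+++============-:=++++-::::::+@%%%%%%%%%%%%%%%
375 %%%%%%%%%%%%#=======++++++++++++++++-::::::-%%%%%%%%%%%%%%%%
383 %%%%%%%%%%%%+==+++++++++++++++=---=+-:::::::*%%%%%%%%%%%%%%%
391 %%%%%%%%%%%#++++++++++++++++=-:-------======+%%%%%%%%%%%%%%%
```

```bash
python3 -m handwheel '[0,0,20,0,0,0,0, 0,0,25,0,0,0,0, 0,0,25,0,0,0,0, 0,0,11,0,0,0,0.3, 0,0,0,0,0,0,0.48, 0,0,0,0,0,0,0.48, 0,0,0,0,0,0,0.48]' 20 >/dev/null; python3 s.py;python3 -m handwheel '[0,1,0,0,0,0,0.48, 0,1,0,0,0,0,0.48, 0,1,0,0,0,0,0.48, 0,0,0,0,0,0,0.48, 0,0,0,0,0,0,0.48]' >/dev/null; python3 s.py;python3 -m handwheel '[0,0,0,0,0,0,0.48]'>/dev/null; python3 s.py
```

```text
t 32.35 y 32.42 mm u 0.08 z 109.0 fy -1.78 fu 0.40 fz 0.22 gap 22.3
t 32.85 y 34.69 mm u 0.12 z 107.9 fy -5.77 fu -0.85 fz 0.41 gap 22.1
t 32.95 y 34.70 mm u 0.14 z 107.9 fy -4.51 fu -0.63 fz 0.41 gap 22.2
```

```bash
python3 -m handwheel '[0,-2,0,0,0,0,0.48, 0,-2,0,0,0,0,0.48, 0,-2,-0.5,0,0,0,0.48, 0,-2,-0.5,0,0,0,0.48, 0,-1,-0.5,0,0,0,0.48, 0,0,0,0,0,0,0.48]' >/dev/null; python3 s.py;python3 -m handwheel '[0,0,0,0,0,0,0.48]'>/dev/null; python3 s.py
```

```text
t 33.55 y 26.03 mm u 0.14 z 109.6 fy 1.20 fu -0.32 fz -0.87 gap 22.0
t 33.65 y 26.01 mm u 0.13 z 109.4 fy 0.49 fu -0.05 fz 0.24 gap 22.0
```

```bash
python3 -m handwheel '[0,-1,0,0,0,0,0.48, 0,-1,0,0,0,0,0.48, 0,-1,-0.5,0,0,0,0.48, 0,0,0,0,0,0,0.48, 0,0,0,0,0,0,0.48]' >/dev/null; python3 s.py;python3 -m handwheel '[0,0,0,0,0,0,0.48]'>/dev/null; python3 s.py
```

```text
t 34.15 y 22.90 mm u 0.16 z 109.9 fy -0.19 fu 0.77 fz -0.13 gap 22.0
t 34.25 y 22.93 mm u 0.15 z 109.8 fy -0.32 fu 0.40 fz 0.08 gap 21.8
```

```bash
python3 -m handwheel '[0,-1,0,0,0,0,0.48, 0,-1,-0.5,0,0,0,0.48, 0,-1,-0.5,0,0,0,0.48, 0,0,0,0,0,0,0.48, 0,0,0,0,0,0,0.48]' >/dev/null; python3 s.py;python3 -m handwheel '[0,0,0,0,0,0,0.48]'>/dev/null; python3 s.py
```

```text
t 34.75 y 19.89 mm u 0.13 z 110.9 fy 0.65 fu -0.52 fz -0.47 gap 22.1
t 34.85 y 19.94 mm u 0.12 z 110.9 fy -0.63 fu 0.32 fz 0.08 gap 22.2
```

```bash
python3 -m handwheel '[0,-1,0,0,0,0,0.48, 0,-1,-0.5,0,0,0,0.48, 0,-1,-0.5,0,0,0,0.48, 0,0,0,0,0,0,0.48, 0,0,0,0,0,0,0.48]' >/dev/null; python3 s.py;python3 -m handwheel '[0,0,0,0,0,0,0.48]'>/dev/null; python3 s.py
```

```text
t 35.35 y 16.90 mm u 0.11 z 111.9 fy -0.57 fu 0.40 fz -0.55 gap 22.6
t 35.45 y 16.96 mm u 0.11 z 111.9 fy 0.14 fu -0.60 fz 0.93 gap 22.0
```

```bash
python3 -m handwheel '[0,-1,0,0,0,0,0.48, 0,-1,-0.5,0,0,0,0.48, 0,-1,-0.5,0,0,0,0.48, 0,0,0,0,0,0,0.48, 0,0,0,0,0,0,0.48]' >/dev/null; python3 s.py;python3 -m handwheel '[0,0,0,0,0,0,0.48]'>/dev/null; python3 s.py; python3 look.py w11; python3 - <<'E'
import cv2,numpy as np
g=cv2.imread("pics/w11.png",0)
for r in (240,255,265,275,290):
    x=np.flatnonzero(g[r,250:450]<45)+250;print(r,x.min() if len(x) else None,x.max() if len(x) else None)
E
```

```text
t 35.95 y 14.38 mm u 0.07 z 113.1 fy 5.30 fu 0.51 fz -0.07 gap 22.1
t 36.05 y 14.34 mm u 0.09 z 113.0 fy 5.06 fu -0.00 fz 0.25 gap 22.0
t 36.0 p [ 0.5824 -0.2086  0.113 ] yawx 78.75 tilt [ 0.001 -0.    -1.   ] F [ 4.96 -1.    0.25] gap 0.258 J [-0.44  0.59  1.47  0.    1.09 -0.24]
240 None None
255 None None
265 304 349
275 303 350
290 291 355
```

```bash
python3 -m handwheel '[0,3,0,0,0,0,0.48, 0,3,0,0,0,0,0.48, 0,3,0.5,0,0,0,0.48, 0,3,0.5,0,0,0,0.48, 0,0,0,0,0,0,0.3, 0,0,0,0,0,0,0, 0,0,0,0,0,0,0, 0,0,-30,0,0,0,0, 0,0,-40,0,0,0,0, 0,0,-30,0,0,0,0]' 20 >/dev/null; python3 s.py
python3 -m handwheel '[17,0,0,0,0,0,0, 20,-4,0,0,0,0,0, 20,-4,0,0,0,0,0, 20,-4,0,0,0,0,0, 20,-4,0,0,0,0,0, 20,-4,0,0,0,0,0, 20,-3,0,0,0,0,0, 16,-2,0,0,0,0,0, 10,-1,0,0,0,0,0, 0,0,0,0,0,0,0]' >/dev/null; python3 s.py
python3 -m handwheel '[0,0,0,0,0,8.5,0, 0,0,0,0,0,8.5,0, 0,0,0,0,0,8.5,0, 0,0,0,0,0,8.5,0, 0,0,0,0,0,8.5,0, 0,0,0,0,0,8.5,0, 0,0,0,0,0,8.5,0, 0,0,0,0,0,8.5,0, 0,0,0,0,0,8.5,0, 0,0,0,0,0,8.5,0]' >/dev/null
python3 -m handwheel '[0,0,0,0,0,7,0, 0,0,0,0,0,0,0, 0,0,0,0,0,0,0]' >/dev/null; python3 s.py; python3 -c "import look;look.st()"
```

```text
t 37.10 y 26.15 mm u 0.05 z 214.0 fy 0.67 fu 0.88 fz 0.46 gap 42.5
t 38.10 y -0.66 mm u 164.12 z 211.7 fy -0.43 fu -0.69 fz 0.10 gap 42.8
t 39.40 y -0.38 mm u 162.48 z 211.8 fy -1.02 fu -0.64 fz 0.17 gap 42.3
t 39.4 p [ 0.6001 -0.0465  0.2118] yawx -13.06 tilt [-0. -0. -1.] F [-1.12 -0.43  0.17] gap 0.497 J [-0.18  0.46  1.4  -0.    1.28  1.62]
```

```bash
python3 -m handwheel '[1,-0.8,20,0,0,0,0, 0,0,25,0,0,0,0, 0,0,25,0,0,0,0, 0,0,15,0,0,0,0, 0,0,8,0,0,0,0.4, 0,0,0,0,0,0,0.6, 0,0,0,0,0,0,1, 0,0,0,0,0,0,1, 0,0,0,0,0,0,1]' 80 >/dev/null; python3 s.py;python3 -c "import look;look.st()"
python3 -m handwheel '[0,0,0,0,0,2.5,1, 0,0,0,0,0,2.3,1, 0,0,0,0,0,0,1]' 80 >/dev/null; python3 s.py; python3 -c "import look;look.st()"
```

```text
t 40.30 y 0.60 mm u 162.89 z 119.4 fy 0.54 fu -7.51 fz -8.56 gap 7.1
t 40.3 p [ 0.6012 -0.0463  0.1194] yawx -13.21 tilt [-0.    -0.001 -1.   ] F [-0.96 -7.47 -8.56] gap 0.084 J [-0.18  0.56  1.5  -0.    1.08  1.63]
t 40.60 y 0.60 mm u 162.81 z 119.4 fy -0.17 fu -7.94 fz -8.89 gap 7.1
t 40.6 p [ 0.6012 -0.0464  0.1194] yawx -18.08 tilt [-0.    -0.001 -1.   ] F [-1.74 -7.75 -8.89] gap 0.084 J [-0.18  0.56  1.5  -0.    1.08  1.71]
```

```bash
python3 -m handwheel '[0,0,0,0,0,0,0, 0,0,0,0,0,0,0, 0,0,0,0,0,0,0, 0,0,-20,0,0,0,0, 0,0,-35,0,0,0,0, 0,0,-37,0,0,0,0, 0,0,0,0,0,-8.5,0, 0,0,0,0,0,-8.5,0, 0,0,0,0,0,-8.5,0, 0,0,0,0,0,-8.5,0]' 20 >/dev/null
python3 -m handwheel '[0,0,0,0,0,-8.5,0, 0,0,0,0,0,-8.5,0, 0,0,0,0,0,-8.5,0, 0,0,0,0,0,-8.5,0, 0,0,0,0,0,-8.5,0, 0,0,0,0,0,-8.5,0, 0,0,0,0,0,-8.5,0, 0,0,0,0,0,-3.3,0, 0,0,0,0,0,0,0, 0,0,0,0,0,0,0]' >/dev/null; python3 s.py
python3 -m handwheel '[-20,3,0,0,0,0,0, -20,3,0,0,0,0,0, -20,3,0,0,0,0,0, -20,3,0,0,0,0,0, -20,3,0,0,0,0,0, -20,3,0,0,0,0,0, -20,3,0,0,0,0,0, -15,3,0,0,0,0,0, -8,1,0,0,0,0,0, 0,0,0,0,0,0,0]' >/dev/null; python3 s.py; python3 look.py w12; python3 - <<'E'
import cv2,numpy as np
g=cv2.imread("pics/w12.png",0)
for r in (220,235,250): 
    x=np.flatnonzero(g[r,270:380]<45)+270;print(r,x.min() if len(x) else None,x.max() if len(x) else None)
E
```

```text
t 42.60 y 0.66 mm u 163.90 z 211.2 fy 0.85 fu -0.10 fz 0.11 gap 43.0
t 43.60 y 26.12 mm u 0.21 z 210.8 fy 0.24 fu 0.41 fz -0.99 gap 42.6
t 43.6 p [ 0.594  -0.2108  0.2108] yawx 78.66 tilt [ 0. -0. -1.] F [ 0.32  0.35 -0.99] gap 0.502 J [-0.44  0.5   1.33 -0.    1.31 -0.24]
220 306 336
235 306 336
250 306 336
```

```bash
python3 -m handwheel '[0,0,20,0,0,0,0, 0,0,25,0,0,0,0, 0,0,25,0,0,0,0, 0,0,20,0,0,0,0, 0,0,11,0,0,0,0.3, 0,0,0,0,0,0,0.48, 0,0,0,0,0,0,0.48]' 20 >/dev/null; python3 s.py;python3 -m handwheel '[0,1,0,0,0,0,0.48, 0,1,0,0,0,0,0.48, 0,1,0,0,0,0,0.48, 0,1,0.5,0,0,0,0.48, 0,1,0.5,0,0,0,0.48, 0,1,0.5,0,0,0,0.48, 0,0,0,0,0,0,0.48, 0,0,0,0,0,0,0.48]' >/dev/null; python3 s.py;python3 -m handwheel '[0,0,0,0,0,0,0.48]'>/dev/null; python3 s.py
```

```text
t 44.35 y 26.37 mm u 1.23 z 110.6 fy -0.82 fu -0.49 fz 0.12 gap 22.2
t 45.15 y 32.11 mm u 0.87 z 108.3 fy 1.10 fu -0.49 fz -0.10 gap 21.8
t 45.25 y 32.07 mm u 0.87 z 108.4 fy -0.91 fu -0.13 fz -0.80 gap 22.1
```

```bash
python3 -m handwheel '[0,1,0.4,0,0,0,0.48, 0,1,0.4,0,0,0,0.48, 0,0.7,0,0,0,0,0.48, 0,0,0,0,0,0,0.48, 0,0,0,0,0,0,0.48]' >/dev/null; python3 s.py;python3 -m handwheel '[0,0,0,0,0,0,0.48]'>/dev/null; python3 s.py
python3 -m handwheel '[0,-2,0,0,0,0,0.48, 0,-2,0,0,0,0,0.48, 0,-2,-0.5,0,0,0,0.48, 0,-2,-0.5,0,0,0,0.48, 0,-2,-0.5,0,0,0,0.48, 0,-2,-0.5,0,0,0,0.48, 0,-1,-0.5,0,0,0,0.48, 0,0,0,0,0,0,0.48]' >/dev/null; python3 s.py;python3 -m handwheel '[0,0,0,0,0,0,0.48]'>/dev/null; python3 s.py
```

```text
t 45.75 y 34.22 mm u 0.92 z 107.3 fy -4.32 fu -1.05 fz 0.47 gap 22.0
t 45.85 y 34.22 mm u 0.93 z 107.4 fy -4.23 fu -1.50 fz 0.52 gap 22.4
t 46.65 y 21.58 mm u 0.88 z 110.2 fy 0.28 fu 0.54 fz -0.64 gap 22.0
t 46.75 y 21.64 mm u 0.90 z 110.0 fy 0.44 fu -0.08 fz 0.21 gap 21.9
```

```bash
python3 -m handwheel '[0,-1,0,0,0,0,0.48, 0,-1,-0.5,0,0,0,0.48, 0,-1,-0.5,0,0,0,0.48, 0,0,0,0,0,0,0.48, 0,0,0,0,0,0,0.48]' >/dev/null; python3 s.py;python3 -m handwheel '[0,0,0,0,0,0,0.48]'>/dev/null; python3 s.py
```

```text
t 47.25 y 18.73 mm u 0.86 z 111.1 fy 0.39 fu -0.98 fz -0.20 gap 21.9
t 47.35 y 18.72 mm u 0.90 z 111.1 fy 1.16 fu 0.00 fz 0.13 gap 22.1
```

```bash
python3 -m handwheel '[0,-1,0,0,0,0,0.48, 0,-1,-0.5,0,0,0,0.48, 0,-0.7,0,0,0,0,0.48, 0,0,0,0,0,0,0.48, 0,0,0,0,0,0,0.48]' >/dev/null; python3 s.py;python3 -m handwheel '[0,0,0,0,0,0,0.48]'>/dev/null; python3 s.py
```

```text
t 47.85 y 16.52 mm u 0.83 z 111.8 fy 4.54 fu 0.30 fz 0.41 gap 22.0
t 47.95 y 16.53 mm u 0.85 z 111.8 fy 6.05 fu -0.37 fz 0.38 gap 22.2
```

```bash
python3 -m handwheel '[0,2,0,0,0,0,0.48, 0,2,0,0,0,0,0.48, 0,1.5,0,0,0,0,0.3, 0,0,0,0,0,0,0, 0,0,0,0,0,0,0, 0,0,-20,0,0,0,0, 0,0,-35,0,0,0,0, 0,0,-40,0,0,0,0, -20,0,0,0,0,0,0, 0,0,0,0,0,0,0]' 20 >/dev/null; python3 s.py; python3 look.py w13; python3 - <<'E'
import cv2
from cell import bot
f=bot.grab_frame("top")["color"][:,:,::-1];g=cv2.imread("pics/top0.png");d=cv2.absdiff(f,g).max(2)
print("stick/tin/bar/wrench/driver/hammer diffs",[(d[a:b,c:e]>40).sum() for a,b,c,e in ((255,280,195,255),(145,188,320,358),(118,168,262,302),(232,316,372,414),(158,250,405,425),(232,364,450,502))])
print(bot.sign_off())
E
```

```text
t 48.95 y 21.98 mm u -20.76 z 207.8 fy 0.11 fu 0.67 fz -0.43 gap 42.3
t 49.0 p [ 0.5858 -0.2306  0.2078] yawx 78.69 tilt [ 0.002 -0.002 -1.   ] F [ 0.24  0.63 -0.43] gap 0.498 J [-0.47  0.5   1.34 -0.    1.3  -0.27]
stick/tin/bar/wrench/driver/hammer diffs [np.int64(1020), np.int64(721), np.int64(1569), np.int64(1302), np.int64(122), np.int64(3283)]
the job is handed in; nothing more can be done
None
```

The job is handed in: free play felt about 55° at first and now feels about 10.5° after roughly 93° of clockwise thumbscrew; the readings I took peaked near 6 N. During the first recheck a finger rode over the grip between readings, so I can't confirm the force then stayed under 12 N. My last image check for disturbed bench items was inconclusive (the arm probably blocked the view), though I never deliberately went near them.

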